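Round tin from behind the pot

ROBOT

A 6-joint arm with a two-finger parallel gripper is mounted at the origin on the work surface. World frame = base frame: x ahead of the robot, y to its left, z up, the work surface at z = 0. Lengths are in mm, angles in rad, forces in N, time in s.
With the tool pointing down it reaches from about 250 to 850 mm from the base axis. Payload 12.5 kg.
Tool frame: the origin (TCP) lies at the very end of the fingers, on their centre line; the grasp point (between the pads) lies 19 mm behind it; z points along the fingers, y is the line along which they close (so a half turn about z gives the same grasp; the last joint's range is limited). The gripper opens to 93 mm and grips with 3 to 60 N. Pads are 15 mm wide; open, the fingers measure 128 mm over their backs; the gripper's body (75 mm by 188 mm) begins 65 mm behind the grasp point.
Start: joints at [1.041, 0.351, 1.652, -0, 1.139, -0.085], TCP at [236.62, 496.483, 218.633] pointing down, gripper open.
Joint ranges: [-2.75, 2.75], [-0.79, 2.1], [0.01, 2.65], [-1.57, 4.71], [0.07, 3.14], [-2.87, 2.87]. Speed limits (rad/s): [2.22, 2.22, 2.79, 3.14, 3.14, 3.14].

INTERFACE

Orientations are given as a rotation vector (axis times angle).
In Python, from workcell import r gives the robot as it stands.
- The arm moves only by the tool tcp_steps, called after ">>>" as a command line: name --argument value ..., lists and objects as JSON in quotes. Schema: {"type":"object","properties":{"offsets":{"type":"array","items":{"type":"object","properties":{"sx":{"type":"number"},"sy":{"type":"number"},"sz":{"type":"number"},"drx":{"type":"number"},"dry":{"type":"number"},"drz":{"type":"number"},"jaw":{"type":"number"}},"additionalProperties":false,"required":["jaw"]},"minItems":1,"maxItems":20},"grip_force":{"type":"number"},"only":{"type":"string"},"quiet":{"type":"boolean"},"lines":{"type":"string"}},"required":["offsets"],"additionalProperties":false}. offsets is a list of rows, 1 to 20 of them, each an object with the fields sx, sy, sz (the shift in mm), drx, dry, drz (a rotation vector in rad), jaw (the opening from 0.0 (shut) to 1.0 (fully open)); a field left out counts as zero (the opening has to be given); each row shifts and turns the commanded pose from where the row before left it, along the tool's axes as they then stand; what a row does not reach is not made up. A row lasts 1/12 s, in which the tool goes at most 41.7 mm and 0.125 rad, less where a joint would pass 70% of its speed; a pose out of reach is approached as far as the arm can. The fingers move at their own pace and stop on an object; grip_force is the grip in N (left out, the last holds). Time passes only in rows, so rows that do not move let the fingers close. The tool returns the time, the measured TCP pose, the force, the opening and the grip force at its end. only (a regular expression) keeps the lines of the reply that match it, lines (a string "A,B") keeps lines A to B, and quiet returns only ok. Input that does not fit is refused with a message, and nothing moves.
- r.sense(): the state, without advancing time (a new reading comes with each control period).
- r.grab_frame(name): name is "scene" or "top" or "wrist"; returns the picture (480x640x3 uint8, red, green, blue); there is no depth.
- r.camera_model(name): a dict with "mtx" (3x3 intrinsics, pixels), "pose" (4x4, takes a point from camera to world coordinates). Camera axes: x right, y down, z forward; pixel columns grow to the right and rows downward; lengths in mm; the calibration is good to about 2 mm. A picture is of the moment at which its call begins: read the wrist's pose just before it. camera_model takes no time and is no camera call; for the wrist camera it gives the pose at the moment of the call.
- r.finish_job(): hands the job in; it is judged then, once.
The state is a dict: "t": time; "joint_pos": joint angles; "qd": joint speeds; "joint_torque": joint torques, N m; "position": TCP position; "tool_rot": TCP orientation; "contact_force": force on the tool from outside, world axes, zero at the start; "torque": the same for the moment, N m; "grip_width": opening from 0.0 (shut) to 1.0 (fully open); "gripper_force": force on a finger pad.
Only numpy, scipy, OpenCV 4.12 (cv2) and the standard library are available. Lean on these libraries where they do the work, as an engineer would, in place of code of your own. Each camera call takes 0.05 s, during which the arm holds its last target. There are 200 camera calls.

TASK

Somewhere behind the two terracotta pots in the wooden organiser is the round tin: get it out and leave it standing wholly on the round cork mat. Shift only the pot that stands in front of it, and when the tin is out put that pot back in its own lane, with its front level with the lane's mouth as before. Keep everything upright, and leave the other lane, the pepper mill, the bottle and the jar where they are.

Things in the scene. Friction and masses are not known exactly. Their poses are not given: they have to be found in the camera images.
- organiser: Fixed beech organiser: two lanes side by side, open in front (-x) and above, no floor; walls 8 mm thick, 42 mm high. Lanes 114 mm wide inside, centred at y = +61 mm (left) and -61 mm (right), running from the mouth at x = -122.5 mm to the back wall's face at x = +122.5 mm. Overall 253 by 252 mm. Origin at worktop height amid the lanes; x along the lanes to the back, z up.
- left_home (a point): Where the left pot's origin belongs: on the worktop on the left lane's centre line, 52 mm in from the mouth.
- right_home (a point): Where the right pot's origin belongs: on the worktop on the right lane's centre line, 52 mm in from the mouth.
- pot_left: Open terracotta pot, round, straight-sided, 100 mm outside diameter, 75 mm high, wall 5 mm (90 mm inside diameter), floor 6 mm thick, empty, about 0.45 kg, loose. It slides when pushed or dragged low (from inside too), and may tip when pulled near the rim. Stands at the front of the left lane. Origin at the centre of its underside, z up.
- pot_right: A pot exactly like the left one, at the front of the right lane. Origin at the centre of its underside, z up.
- round_tin: Closed round metal tin with paper band, 100 mm diameter (too wide to grip), 60 mm high, flat top, about 0.3 kg, loose. Starts behind one of the two pots, nearly touching it, with 35 to 41 mm free between it and the back wall. Origin at the centre of its underside, z up.
- square_tin: Closed square tin of the same metal and paper, 95 by 95 mm, 60 mm high, loose, behind the other pot. It stays there. Origin at the centre of its underside, z up.
- mat: Thin round cork mat, 150 mm diameter, 1 mm, fixed to the worktop and lying flush: things slide on and off it freely. Origin at its centre at worktop height.
- mill: Wooden pepper mill standing beyond the mat, 60 mm diameter, 178 mm high, loose. Origin at the centre of its underside. Bystander.
- bottle: Green glass bottle standing to the robot's left, 64 mm diameter, 190 mm high, loose. Origin at the centre of its underside. Bystander.
- jar: Glass jar with a steel cap standing to the robot's right, 72 mm diameter, 110 mm high, loose. Origin at the centre of its underside. Bystander.

How it is judged (in metres and radians):
On the way, in this order (a step that is already met when the one before it is completed fails the run):
1. the pot in front of the round tin is moved at least 90 mm from its place, upright (((y of square_tin in the frame of organiser above 0 m and (horizontal distance between pot_right and right_home above 0.09 m and angle between pot_right's own z axis and vertical below 0.1 rad)) or (y of square_tin in the frame of organiser below 0 m and (horizontal distance between pot_left and left_home above 0.09 m and angle between pot_left's own z axis and vertical below 0.1 rad)))), for 0.1 s.
2. the round tin is out of the organiser: its centre at least 30 mm clear of its outline ((x of round_tin in the frame of organiser below -0.1525 m or y of round_tin in the frame of organiser above 0.156 m or y of round_tin in the frame of organiser below -0.156 m)), for 0.1 s.
At the end, for the whole second after the job is handed in: The round tin stands upright and still on the mat, its centre within 26 mm of the mat's centre (so it lies wholly on the mat), and both pots stand upright and still in their own lanes, within 18 mm of their home points (horizontal distance between round_tin and mat below 0.026 m and linear speed of each of round_tin, pot_left, pot_right below 0.02 m/s and angle between each of round_tin, pot_left, pot_right's own z axis and vertical below 0.1 rad and height (world z) of each of round_tin, pot_left, pot_right below 0.006 m and horizontal distance between pot_left and left_home below 0.018 m and horizontal distance between pot_right and right_home below 0.018 m); the robot touches nothing.
It fails at once if the round tin or a pot tipped by more than 0.4 rad (angle between any of round_tin, pot_left, pot_right's own z axis and vertical above 0.4 rad).
It fails at once if the square tin, or the pot in front of it, shifted by more than 20 mm (distance of square_tin from where it was at the start of the episode above 0.02 m or (y of square_tin in the frame of organiser above 0 m and distance of pot_left from where it was at the start of the episode above 0.02 m) or (y of square_tin in the frame of organiser below 0 m and distance of pot_right from where it was at the start of the episode above 0.02 m)).
It fails at once if the mill, bottle or jar shifted by more than 20 mm or tipped (distance of any of mill, bottle, jar from where it was at the start of the episode above 0.02 m or angle between any of mill, bottle, jar's own z axis and vertical above 0.2 rad).
It also fails if it takes over 69 s, if anything falls off the work surface, if the arm or the gripper's body presses on something with over 40 N, if the wrist force passes 120 N, or if a joint passes its speed limit or range.

## Working session

There is one attempt and no reset: what is moved stays moved. The work goes in short steps, Python scripts to look and compute and a tool call to move; the robot and the scene stay as the last step left them, time stands still between calls to the robot, and variables do not carry over. Pictures are saved under pics/ and viewed, at most 13 in all, crops included, and the job is handed in when it is done.

```bash
ls; mkdir -p pics; python3 - <<'E'
from workcell import r
import cv2
for n in ("top","scene"):
    im=r.grab_frame(n); cv2.imwrite(f"pics/{n}0.png",im[:,:,::-1])
    m=r.camera_model(n); print(n,m["mtx"].round(1).tolist(),m["pose"].round(3).tolist())
s=r.sense(); print(s)
E
```

```text
pics
workcell.py
top [[518.4, 0.0, 313.4], [0.0, 518.4, 242.5], [0.0, 0.0, 1.0]] [[-0.016, -0.988, 0.151, 440.005], [-1.0, 0.02, 0.024, -8.168], [-0.027, -0.15, -0.988, 1228.175], [0.0, 0.0, 0.0, 1.0]]
scene [[486.8, 0.0, 316.7], [0.0, 486.8, 237.8], [0.0, 0.0, 1.0]] [[0.725, 0.546, -0.42, 1077.03], [0.688, -0.579, 0.437, -476.225], [-0.005, -0.606, -0.795, 907.29], [0.0, 0.0, 0.0, 1.0]]
{'t': 0.1, 'joint_pos': array([ 1.04140024e+00,  3.51170980e-01,  1.65233189e+00,  6.29462941e-06,
        1.13911493e+00, -8.45756365e-02]), 'qd': array([-0.00026918, -0.00321701, -0.000787  , -0.00222639, -0.00010201,
       -0.00126546]), 'joint_torque': array([ 3.49999982e-04, -4.98030174e+01, -2.85698390e+01,  7.00722355e-02,
        2.39028514e-02, -5.96459518e-05]), 'position': array([236.4735105 , 496.23507021, 218.17221829]), 'tool_rot': array([-6.92910454e-01, -3.06390218e+00,  1.53214805e-03]), 'contact_force': array([-0.32437907,  0.01760017,  1.12624992]), 'torque': array([-0.00591855, -0.00496166,  0.03078556]), 'gripper_force': 0.0, 'grip_width': 1.0003281603772987}
```

View pics/top0.png

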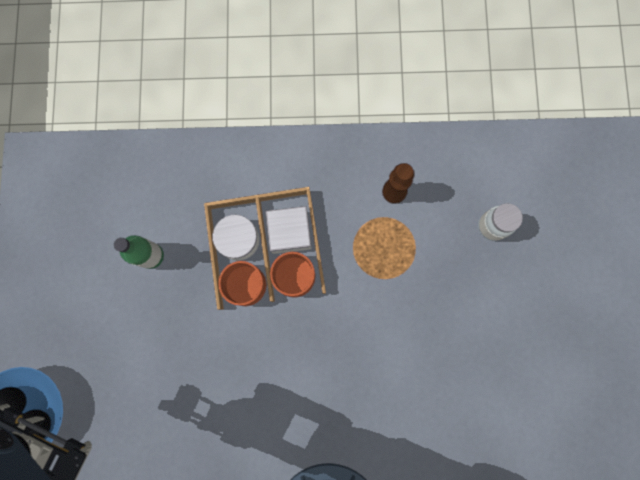

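View pics/scene0.png

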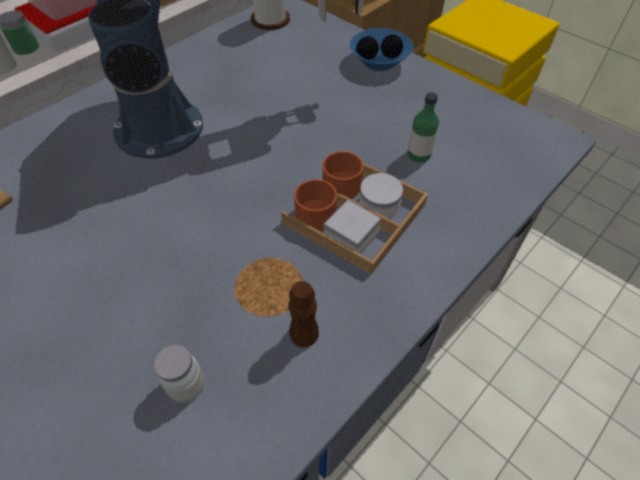

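The round tin (235,237) is behind the left pot (242,284). The square tin (288,229) is behind the right pot (293,275). The mat is at (385,248) with the mill at (395,190), the bottle at (130,250) and the jar at (500,222). Next I measure poses.

```bash
cat > h.py <<'E'
import numpy as np, cv2
from workcell import r
def px2w(n,uv,z,M=None):
    M=M or r.camera_model(n); K=M["mtx"];P=M["pose"]
    d=P[:3,:3]@np.linalg.solve(K,[uv[0],uv[1],1]); return (P[:3,3]+d*(z-P[2,3])/d[2])[:2]
def w2px(n,p,M=None):
    M=M or r.camera_model(n); T=np.linalg.inv(M["pose"]); p=np.atleast_2d(p)
    c=p@T[:3,:3].T+T[:3,3]; u=c@M["mtx"].T; return u[:,:2]/u[:,2:]
a=np.linspace(0,2*np.pi,60)
def circ(xy,R,z): return np.c_[xy[0]+R*np.cos(a),xy[1]+R*np.sin(a),0*a+z]
def toframe(p,o,th): # world->organiser
    c,s=np.cos(th),np.sin(th); return np.array([[c,s],[-s,c]])@(np.asarray(p)-o)
def tool(dw): # world vector -> tool axes
    from scipy.spatial.transform import Rotation as R
    return R.from_rotvec(r.sense()["tool_rot"]).inv().apply(dw)
E
python3 - <<'E'
from h import *
im=cv2.imread("pics/top0.png"); hsv=cv2.cvtColor(im,cv2.COLOR_BGR2HSV)
for p in [(235,237),(288,229),(242,284),(257,284),(385,248),(262,230),(240,198),(262,287),(300,120)]: print(p,hsv[p[1],p[0]])
M=r.camera_model("top")
for c in [(206,204),(309,190),(325,292),(219,308)]: print("corner",px2w("top",c,42))
for n,c,z in [("tin",(235,237),60),("sq",(288,229),60),("potL",(242,284),75),("potR",(293,275),75),("mat",(385,248),0),("mill",(394,197),10),("bottle",(155,254),0),("jar",(496,228),30)]: print(n,px2w("top",c,z).round(1))
cr=cv2.resize(im[175:325,190:430],None,fx=3.3,fy=3.3,interpolation=cv2.INTER_CUBIC); cv2.imwrite("pics/crop0.png",cr)
E
```

```text
(235, 237) [120   6 209]
(288, 229) [125   8 200]
(242, 284) [  8 165 119]
(257, 284) [  8 162 183]
(385, 248) [ 15 128 158]
(262, 230) [ 16 110 158]
(240, 198) [ 16 102 178]
(262, 287) [  8 162 123]
(300, 120) [ 30  16 212]
corner [717.56526558 272.34180714]
corner [745.90560611  29.19794067]
corner [506.12477133  -3.82007827]
corner [473.91635752 238.73759081]
tin [634.4 200. ]
sq [650.5  78.1]
potL [525.3 180.9]
potR [543.3  66.7]
mat [ 610.6 -148.7]
mill [ 732.3 -173.6]
bottle [606.8 403.9]
jar [ 648.3 -404.2]
```

View pics/crop0.png

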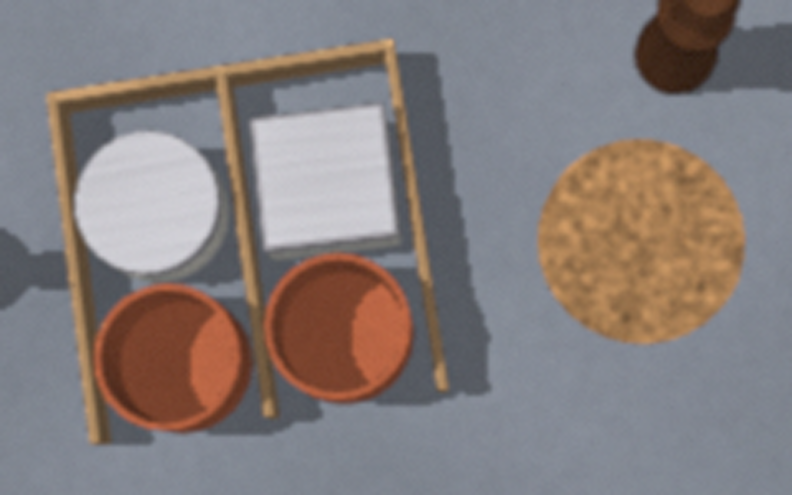

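The crop shows the tin top centred at crop pixel (147,202) and the left pot's rim at about (171,358). The organiser's outer corners are (47,95), (392,40), (447,388) and (90,442), and the mat is at (641,242).

```bash
python3 - <<'E'
from h import *
from scipy.optimize import least_squares
f=lambda u,v:((u+.5)/3.3-.5+190,(v+.5)/3.3-.5+175)
W=np.array([px2w("top",f(*c),42) for c in [(47,95),(392,40),(447,388),(90,442)]])
L=np.array([[130.5,126],[130.5,-126],[-122.5,-126],[-122.5,126]])
def g(q): c,s=np.cos(q[2]),np.sin(q[2]); return (L@np.array([[c,s],[-s,c]])+q[:2]-W).ravel()
q=least_squares(g,[600,130,-.13]).x; print("org",q.round(3),g(q).round(1))
for n,c,z in [("tin",(147,202),60),("potL",(171,358),75),("potR",(339,327),75),("mat",(641,242),0),("sq",(325,177),60),("mill",(676,52),0)]:
    w=px2w("top",f(*c),z); print(n,w.round(1),toframe(w,q[:2],q[2]).round(1))
E
```

```text
org [6.08794e+02 1.36252e+02 1.37000e-01] [ 1.9  1.5  1.5 -1.2 -1.  -1.2 -2.4  0.9]
tin [637.1 201.9] [37.  61.1]
potL [527.2 182.1] [-74.5  56.5]
potR [546.2  68.1] [-71.3 -59. ]
mat [ 610.6 -146.1] [ -36.6 -279.9]
sq [652.2  77.8] [ 35.  -63.8]
mill [ 751.  -176.8] [  98.2 -329.5]
```

>>> tcp_steps --offsets '[{"sx": -29.8,"sy": -15.1,"sz": 8.3,"jaw": 0.43},{"sx": -29.8,"sy": -15.1,"sz": 8.3,"jaw": 0.43},{"sx": -29.8,"sy": -15.1,"sz": 8.3,"jaw": 0.43},{"sx": -29.8,"sy": -15.1,"sz": 8.3,"jaw": 0.43},{"sx": -29.8,"sy": -15.1,"sz": 8.3,"jaw": 0.43},{"sx": -29.8,"sy": -15.1,"sz": 8.3,"jaw": 0.43},{"sx": -29.8,"sy": -15.1,"sz": 8.3,"jaw": 0.43},{"sx": -29.8,"sy": -15.1,"sz": 8.3,"jaw": 0.43},{"sx": -29.8,"sy": -15.1,"sz": 8.3,"jaw": 0.43},{"sx": -29.8,"sy": -15.1,"sz": 8.3,"jaw": 0.43},{"sx": -29.8,"sy": -15.1,"sz": 8.3,"jaw": 0.43},{"sx": -29.8,"sy": -15.1,"sz": 8.3,"jaw": 0.43},{"drz": 0.1236,"jaw": 0.43},{"drz": 0.1236,"jaw": 0.43},{"drz": 0.1236,"jaw": 0.43},{"drz": 0.1236,"jaw": 0.43},{"drz": 0.1236,"jaw": 0.43},{"drz": 0.1236,"jaw": 0.43},{"drz": 0.1236,"jaw": 0.43},{"drz": 0.1236,"jaw": 0.43}]' --grip_force 30

```text
t: 1.77
position: [481.3, 179.0, 118.8]
tool_rot: [-2.071, -2.362, 0.001]
contact_force: [0.3, 0.6, -0.7]
grip_width: 0.434
gripper_force: 0.0
```

```bash
python3 - <<'E'
from h import *
s=r.sense(); print(s["position"],s["tool_rot"],s["t"])
im=r.grab_frame("wrist"); cv2.imwrite("pics/w1.png",im[:,:,::-1]); M=r.camera_model("wrist"); print(M)
print(w2px("wrist",[[481.7,179.3,75],[530.6,187.1,75]],M), tool([1,0,0]),tool([0,1,0]))
E
```

```text
[481.26377995 178.97538745 118.77906504] [-2.07094768e+00 -2.36193148e+00  8.22668803e-04] 1.7667
{'mtx': array([[420.24776304,   0.        , 321.40761431],
       [  0.        , 420.24776304, 240.58110195],
       [  0.        ,   0.        ,   1.        ]]), 'pose': array([[ 9.92670040e-01,  1.16727492e-01,  3.13190722e-02,
         4.72096593e+02],
       [ 1.20855279e-01, -9.57810156e-01, -2.60756027e-01,
         2.51806049e+02],
       [-4.39671746e-04,  2.62629771e-01, -9.64896580e-01,
         2.85611767e+02],
       [ 0.00000000e+00,  0.00000000e+00,  0.00000000e+00,
         1.00000000e+00]])}
[[323.03791868 269.40383767]
 [416.74802022 266.13066572]] [-1.21519025e-01  9.92588995e-01 -4.62241885e-04] [ 9.92589101e-01  1.21518990e-01 -1.03918957e-04]
```

View pics/w1.png

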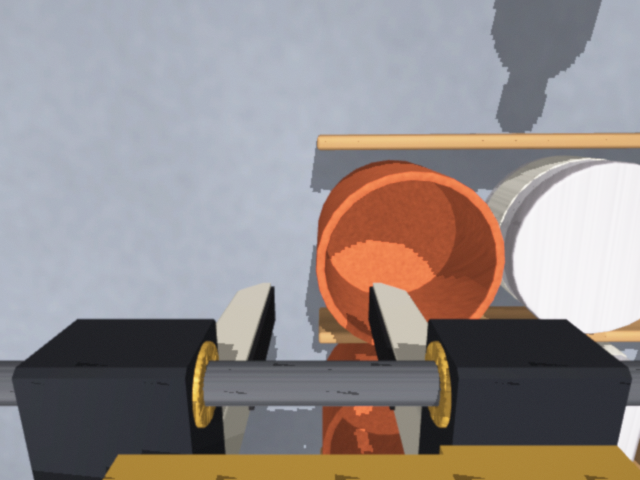

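The wrist view shows the pot rim centred at about (410,258), with its left edge at 317. The fingers straddle the front wall, but a little off the pot's centre line. The tin's left edge is at (512,245) and the lane walls are at rows 135 and 339.

```bash
python3 - <<'E'
from h import *
o=np.array([608.8,136.3])
for n,c,z in [("pot",(410,258),75),("potfrontin",(324,258),75),("wallL front top",(318,136),42),("wallL far",(640,136),42),("divider front",(320,339),42)]:
    w=px2w("wrist",c,z); print(n,w.round(1),toframe(w,o,.137).round(1))
print(toframe(r.sense()["position"][:2],o,.137))
E
```

```text
pot [526.3 191.1] [-74.3  65.6]
potfrontin [481.4 185.6] [-119.4   66.3]
wallL front top [470.7 246.3] [-121.8  127.8]
wallL far [650.5 268.2] [ 59.3 124.9]
divider front [487.  120.9] [-122.7    1.4]
[-120.46519667   59.71422569]
```

>>> tcp_steps --offsets '[{"sx": 5,"jaw": 0.43},{"sz": 23.5,"jaw": 0.43},{"sz": 23.5,"jaw": 0.43},{"sz": 23.5,"jaw": 0.43},{"sz": 23.5,"jaw": 0.43},{"jaw": 0.43}]' --grip_force 30

```text
t: 2.32
position: [478.4, 183.6, 21.5]
tool_rot: [-2.056, -2.371, 0.008]
contact_force: [-1.2, 0.7, -0.3]
grip_width: 0.431
gripper_force: 0.0
```

>>> tcp_steps --offsets '[{"jaw": 0},{"jaw": 0},{"jaw": 0},{"jaw": 0},{"jaw": 0},{"jaw": 0},{"jaw": 0}]' --grip_force 30

```text
t: 2.9
position: [481.4, 184.1, 25.8]
tool_rot: [2.063, 2.368, 0.002]
contact_force: [-0.5, -1.8, 5.9]
grip_width: 0.052
gripper_force: 30.0
```

>>> tcp_steps --offsets '[{"sy": -5,"jaw": 0},{"sy": -10,"jaw": 0},{"sy": -14,"jaw": 0},{"sy": -16,"jaw": 0},{"sy": -16,"jaw": 0},{"sy": -16,"jaw": 0},{"sy": -16,"jaw": 0},{"sy": -14,"jaw": 0},{"sy": -8,"jaw": 0},{"sx": 6,"jaw": 0},{"sx": 12,"jaw": 0},{"sx": 17,"jaw": 0},{"sx": 20,"jaw": 0},{"sx": 20,"jaw": 0},{"sx": 20,"jaw": 0},{"sx": 18,"jaw": 0},{"sx": 12,"jaw": 0},{"sx": 8,"jaw": 0},{"sx": 2,"jaw": 0},{"jaw": 0}]' --grip_force 30

```text
t: 4.57
position: [348.7, 302.2, 25.7]
tool_rot: [2.063, 2.369, 0.001]
contact_force: [0.6, -3.3, 13.4]
grip_width: 0.053
gripper_force: 30.0
```

```bash
python3 - <<'E'
from h import *
im=r.grab_frame("top"); cv2.imwrite("pics/t2.png",cv2.resize(im[150:390,110:430,::-1],None,fx=2.5,fy=2.5,interpolation=cv2.INTER_CUBIC))
E
```

```text
(no output)
```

View pics/t2.png

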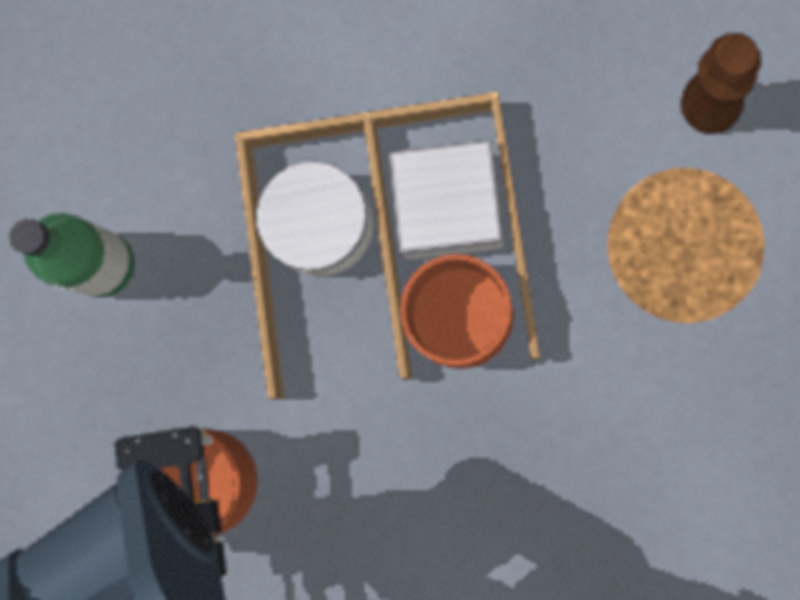

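The pot now stands clear at front left (centre about (205,480) in the crop). The tin is untouched in the left lane at (312,216), with open space behind it.

>>> tcp_steps --offsets '[{"jaw": 0.43},{"jaw": 0.43},{"jaw": 0.43},{"jaw": 0.43},{"jaw": 0.43},{"sz": -10,"jaw": 0.43},{"sz": -30,"jaw": 0.43},{"sz": -30,"jaw": 0.43},{"sz": -25,"jaw": 0.43},{"jaw": 0.54}]' --grip_force 30

```text
t: 5.45
position: [350.2, 303.3, 124.7]
tool_rot: [2.063, 2.367, 0.011]
contact_force: [0.9, 0.3, 0.7]
grip_width: 0.466
gripper_force: 0.0
```

```bash
python3 - <<'E'
from h import *
s=r.sense(); print(s["joint_pos"].round(2),s["position"],tool(np.r_[702.3-s["position"][0],209-s["position"][1],0]))
E
```

```text
[0.61 0.32 1.96 0.   0.85 0.48] [350.15183258 303.29933532 124.7489579 ] [-141.60341415  335.92632768    1.63460333]
```

>>> tcp_steps --offsets '[{"sx": -12.9,"sy": 30.5,"jaw": 0.54},{"sx": -12.9,"sy": 30.5,"jaw": 0.54},{"sx": -12.9,"sy": 30.5,"jaw": 0.54},{"sx": -12.9,"sy": 30.5,"jaw": 0.54},{"sx": -12.9,"sy": 30.5,"jaw": 0.54},{"sx": -12.9,"sy": 30.5,"jaw": 0.54},{"sx": -12.9,"sy": 30.5,"jaw": 0.54},{"sx": -12.9,"sy": 30.5,"jaw": 0.54},{"sx": -12.9,"sy": 30.5,"jaw": 0.54},{"sx": -12.9,"sy": 30.5,"jaw": 0.54},{"sx": -12.9,"sy": 30.5,"jaw": 0.54},{"drz": -0.12,"jaw": 0.54},{"drz": -0.12,"jaw": 0.54},{"drz": -0.12,"jaw": 0.54},{"drz": -0.12,"jaw": 0.54},{"drz": -0.12,"jaw": 0.54},{"drz": -0.12,"jaw": 0.54},{"drz": -0.12,"jaw": 0.54}]' --grip_force 30

```text
t: 6.95
position: [699.8, 207.2, 119.6]
tool_rot: [-0.91, -3.006, 0.001]
contact_force: [-0.3, 1.0, -0.5]
grip_width: 0.538
gripper_force: 0.0
```

>>> tcp_steps --offsets '[{"drz": -0.12,"jaw": 0.54},{"drz": -0.12,"jaw": 0.54},{"drz": -0.12,"jaw": 0.54},{"drz": -0.12,"jaw": 0.54},{"drz": -0.12,"jaw": 0.54},{"drz": -0.131,"jaw": 0.54},{"jaw": 0.54},{"jaw": 0.54}]'

```text
t: 7.62
position: [699.9, 207.3, 119.7]
tool_rot: [0.2, -3.135, 0.0]
contact_force: [0.2, 0.7, 1.1]
grip_width: 0.54
gripper_force: 0.0
```

```bash
python3 - <<'E'
from h import *
s=r.sense(); p=s["position"];print(s["joint_pos"].round(2),p,toframe(p[:2],np.array([607.5,136]),.121),tool([.9927,.1207,0]))
im=r.grab_frame("wrist"); cv2.imwrite("pics/w3.png",im[:,:,::-1])
E
```

```text
[ 0.22  0.78  1.2   0.    1.17 -1.47] [699.88943773 207.2836937  119.729206  ] [100.31822075  59.61063478] [-9.99989620e-01 -6.48352489e-03 -7.09530380e-04]
```

View pics/w3.png

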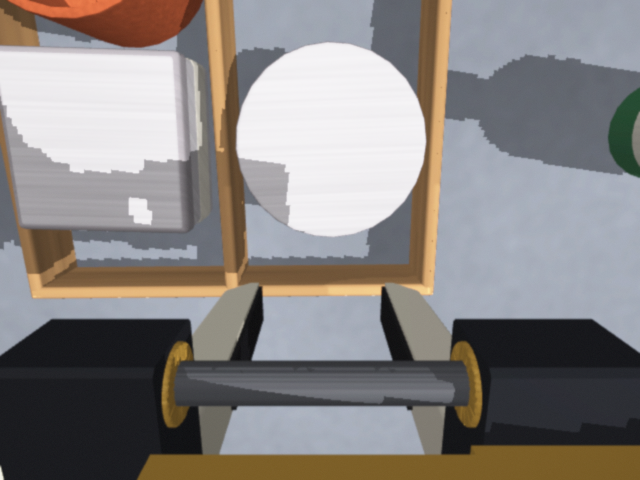

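The wrist view looks down on the tin top, centred at (331,140) with its back edge at row 236. The back wall's top spans rows 285–297, and the lane's inner faces are at about columns 237 and 418.

```bash
python3 - <<'E'
from h import *
o=np.array([607.5,136.])
for n,c,z in [("tin",(331,140),60),("tin back",(331,236),60),("wall in top",(331,284),42),("wall out top",(331,297),42),("wall in base",(331,265),0),("laneR top",(237,200),42),("laneL top",(421,200),42)]:
    w=px2w("wrist",c,z); print(n,w.round(1),toframe(w,o,.121).round(1))
E
```

```text
tin [633.7 204.6] [34.2 64.9]
tin back [685.3 211.4] [86.3 65.5]
wall in top [720.3 216.5] [121.7  66.3]
wall out top [729.  217.6] [130.4  66.4]
wall in base [721.9 217.6] [123.4  67.2]
laneR top [675.1 154.7] [69.4 10.4]
laneL top [661.5 262. ] [ 68.8 118.6]
```

>>> tcp_steps --offsets '[{"sx": -3.5,"jaw": 0.54},{"sz": 15,"jaw": 0.54},{"sz": 15,"jaw": 0.54},{"sz": 15,"jaw": 0.54},{"sz": 15,"jaw": 0.54},{"jaw": 0.54},{"jaw": 0.54}]'

```text
t: 8.25
position: [703.0, 207.6, 58.6]
tool_rot: [0.205, -3.133, 0.001]
contact_force: [0.7, -0.6, 0.4]
grip_width: 0.538
gripper_force: 0.0
```

>>> tcp_steps --offsets '[{"sz": 12,"jaw": 0.54},{"sz": 12,"jaw": 0.54},{"sz": 12,"jaw": 0.54},{"sz": 10,"jaw": 0.54},{"jaw": 0.54},{"jaw": 0.54}]'

```text
t: 8.75
position: [703.2, 207.7, 13.1]
tool_rot: [0.206, -3.133, 0.0]
contact_force: [-0.4, -0.1, -0.5]
grip_width: 0.54
gripper_force: 0.0
```

>>> tcp_steps --offsets '[{"sx": 6,"jaw": 0.54},{"sx": 5,"jaw": 0.54},{"sx": 4,"jaw": 0.54},{"sx": 4,"jaw": 0.54},{"sx": 5,"jaw": 0.54},{"sx": 6,"jaw": 0.54},{"sx": 8,"jaw": 0.54},{"sx": 10,"jaw": 0.54},{"sx": 10,"jaw": 0.54},{"sx": 10,"jaw": 0.54},{"sx": 10,"jaw": 0.54}]'

```text
t: 9.67
position: [626.1, 197.4, 14.6]
tool_rot: [-0.206, 3.133, 0.0]
contact_force: [2.9, 0.7, 0.3]
grip_width: 0.54
gripper_force: 1.4
```

>>> tcp_steps --offsets '[{"sx": 10,"jaw": 0.54},{"sx": 10,"jaw": 0.54},{"sx": 10,"jaw": 0.54},{"sx": 10,"jaw": 0.54},{"sx": 10,"jaw": 0.54},{"sx": 10,"jaw": 0.54},{"sx": 10,"jaw": 0.54},{"sx": 10,"jaw": 0.54},{"sx": 10,"jaw": 0.54},{"sx": 10,"jaw": 0.54},{"sx": 10,"jaw": 0.54},{"sx": 10,"jaw": 0.54},{"sx": 10,"jaw": 0.54},{"sx": 10,"jaw": 0.54},{"sx": 10,"jaw": 0.54},{"sx": 7,"jaw": 0.54},{"sx": 5,"jaw": 0.54},{"sx": 3,"jaw": 0.54},{"jaw": 0.54}]'

```text
t: 11.25
position: [462.5, 175.9, 14.3]
tool_rot: [-0.206, 3.135, 0.0]
contact_force: [0.8, 1.4, 1.6]
grip_width: 0.539
gripper_force: 0.7
```

```bash
python3 - <<'E'
from h import *
p=r.sense()["position"];print(toframe(p[:2],np.array([607.5,136]),.121))
E
```

```text
[-139.11330131   57.13002379]
```

>>> tcp_steps --offsets '[{"sx": -8,"jaw": 0.54},{"sz": -25,"jaw": 0.54},{"sz": -35,"jaw": 0.54},{"sz": -35,"jaw": 0.54},{"sy": 32,"jaw": 0.54},{"sx": 30,"sy": 35,"jaw": 0.54},{"sx": 29,"jaw": 0.54},{"drz": 0.12,"jaw": 0.54},{"drz": 0.12,"jaw": 0.54},{"drz": 0.12,"jaw": 0.54},{"drz": 0.12,"jaw": 0.54},{"drz": 0.12,"jaw": 0.54},{"drz": 0.12,"jaw": 0.54},{"drz": 0.12,"jaw": 0.54},{"drz": 0.12,"jaw": 0.54},{"drz": 0.12,"jaw": 0.54},{"drz": 0.12,"jaw": 0.54},{"drz": 0.12,"jaw": 0.54},{"drz": 0.12,"jaw": 0.54},{"drz": 0.131,"jaw": 0.54}]'

```text
t: 12.92
position: [406.7, 232.7, 108.7]
tool_rot: [-2.071, -2.362, 0.002]
contact_force: [-0.1, -0.7, -0.2]
grip_width: 0.541
gripper_force: 0.0
```

```bash
python3 - <<'E'
from h import *
s=r.sense();p=s["position"];print(toframe(p[:2],np.array([607.5,136]),.121),p,tool([.9927,.1207,0]),s["joint_pos"].round(2))
im=r.grab_frame("wrist"); cv2.imwrite("pics/w4.png",im[:,:,::-1])
E
```

```text
[-187.62615462  120.18996186] [406.73816362 232.66377749 108.72366834] [-0.01020021  0.99995747 -0.00166884] [0.42 0.36 1.95 0.   0.82 0.29]
```

View pics/w4.png

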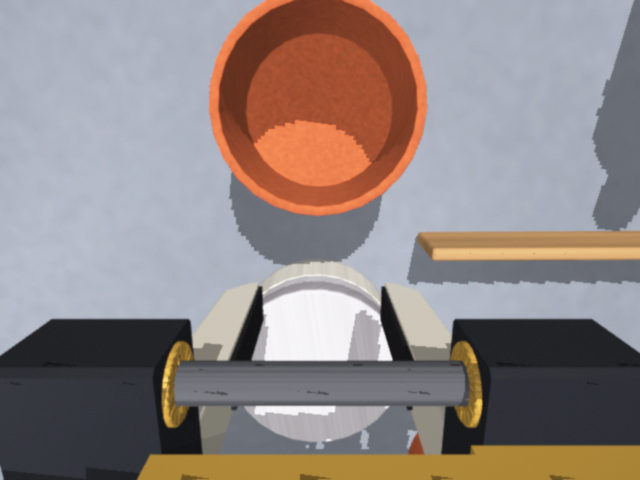

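The tin top's +y edge is at (318,283), just below the fingers, and the parked pot's rim is at about (318,105) with its near edge at row 215.

```bash
python3 - <<'E'
from h import *
o=np.array([607.5,136.])
for n,c,z in [("tin edge",(318,283),60),("tin -y edge",(318,440),60),("pot edge",(318,215),75),("pot",(318,105),75)]:
    w=px2w("wrist",c,z); print(n,w.round(1),toframe(w,o,.121).round(1))
p=r.sense()["position"]; p[2]=0; print(w2px("wrist",[*p]))
E
```

```text
tin edge [405.6 223.1] [-189.9  110.9]
tin -y edge [417.7 121.7] [-190.1    8.7]
pot edge [400.9 263.9] [-189.7  151.9]
pot [394.8 314.5] [-189.6  202.9]
[[322.19376172 238.24129366]]
```

>>> tcp_steps --offsets '[{"sx": 4,"sy": -2.4,"jaw": 0.54},{"sz": 20,"jaw": 0.54},{"sz": 20,"jaw": 0.54},{"sz": 20,"jaw": 0.54},{"sz": 20,"jaw": 0.54},{"sz": 14,"jaw": 0.54},{"jaw": 0.54},{"sx": -6,"jaw": 0.54},{"sx": -5,"jaw": 0.54},{"sx": -4,"jaw": 0.54},{"sx": -5,"jaw": 0.54},{"sx": -7,"jaw": 0.54},{"sx": -9,"jaw": 0.54},{"sx": -11,"jaw": 0.54},{"sx": -11,"jaw": 0.54},{"sx": -11,"jaw": 0.54},{"sx": -11,"jaw": 0.54},{"sx": -11,"jaw": 0.54},{"sx": -11,"jaw": 0.54},{"sx": -11,"jaw": 0.54}]'

```text
t: 14.63
position: [419.8, 123.8, 15.7]
tool_rot: [2.063, 2.368, 0.002]
contact_force: [-0.6, 5.6, 5.0]
grip_width: 0.535
gripper_force: 2.8
```

>>> tcp_steps --offsets '[{"sx": -11,"jaw": 0.54},{"sx": -11,"jaw": 0.54},{"sx": -11,"jaw": 0.54},{"sx": -11,"jaw": 0.54},{"sx": -11,"jaw": 0.54},{"sx": -11,"jaw": 0.54},{"sx": -11,"jaw": 0.54},{"sx": -11,"jaw": 0.54},{"sx": -11,"jaw": 0.54},{"sx": -11,"jaw": 0.54},{"sx": -11,"jaw": 0.54},{"sx": -11,"jaw": 0.54},{"sx": -11,"jaw": 0.54},{"sx": -11,"jaw": 0.54},{"sx": -11,"jaw": 0.54},{"sx": -11,"jaw": 0.54},{"sx": -11,"jaw": 0.54},{"sx": -9,"jaw": 0.54},{"sx": -6,"jaw": 0.54},{"sx": -3,"jaw": 0.54}]'

```text
t: 16.3
position: [447.1, -79.5, 15.5]
tool_rot: [-2.065, -2.368, -0.001]
contact_force: [-0.9, 6.8, 6.3]
grip_width: 0.543
gripper_force: 3.7
```

```bash
python3 - <<'E'
from h import *
p=r.sense()["position"];print(p,toframe(p[:2],np.array([607.5,136]),.121))
E
```

```text
[447.08148015 -79.47046561  15.51669806] [-185.25396123 -194.53172726]
```

>>> tcp_steps --offsets '[{"sx": -10,"jaw": 0.54},{"sx": -9,"jaw": 0.54},{"sx": -7,"jaw": 0.54},{"sx": -5,"jaw": 0.54},{"sx": -3,"jaw": 0.54},{"sx": -1,"jaw": 0.54},{"sx": 8,"jaw": 0.54},{"sz": -25,"jaw": 0.54},{"sz": -35,"jaw": 0.54},{"sz": -35,"jaw": 0.54},{"sx": -20,"sy": -21,"jaw": 0.54},{"sx": -20,"sy": -21,"jaw": 0.54},{"sx": -19,"sy": -21,"jaw": 0.54},{"drz": 0.12,"jaw": 0.54},{"drz": 0.12,"jaw": 0.54},{"drz": 0.12,"jaw": 0.54},{"drz": 0.12,"jaw": 0.54},{"drz": 0.12,"jaw": 0.54},{"drz": 0.12,"jaw": 0.54},{"drz": 0.12,"jaw": 0.54}]'

```text
t: 17.97
position: [396.3, -172.4, 110.1]
tool_rot: [2.854, 1.313, -0.0]
contact_force: [0.5, -0.4, 1.0]
grip_width: 0.538
gripper_force: 0.0
```

>>> tcp_steps --offsets '[{"drz": 0.12,"jaw": 0.54},{"drz": 0.12,"jaw": 0.54},{"drz": 0.12,"jaw": 0.54},{"drz": 0.12,"jaw": 0.54},{"drz": 0.12,"jaw": 0.54},{"drz": 0.131,"jaw": 0.54},{"jaw": 0.54}]'

```text
t: 18.55
position: [396.3, -172.4, 110.1]
tool_rot: [3.134, 0.216, 0.0]
contact_force: [0.2, 0.4, 0.0]
grip_width: 0.541
gripper_force: 0.0
```

```bash
python3 - <<'E'
from h import *
s=r.sense();p=s["position"];print(toframe(p[:2],np.array([607.5,136]),.121),p,tool([.9927,.1207,0]),s["joint_pos"].round(2))
im=r.grab_frame("top"); cv2.imwrite("pics/t5.png",cv2.resize(im[150:390,160:480,::-1],None,fx=2.5,fy=2.5,interpolation=cv2.INTER_CUBIC))
E
```

```text
[-246.86948917 -280.62285006] [ 396.3080838  -172.36942648  110.11540808] [ 9.99876781e-01  1.63769147e-02 -1.01954006e-06] [-0.52  0.3   2.04 -0.    0.79  0.92]
```

View pics/t5.png

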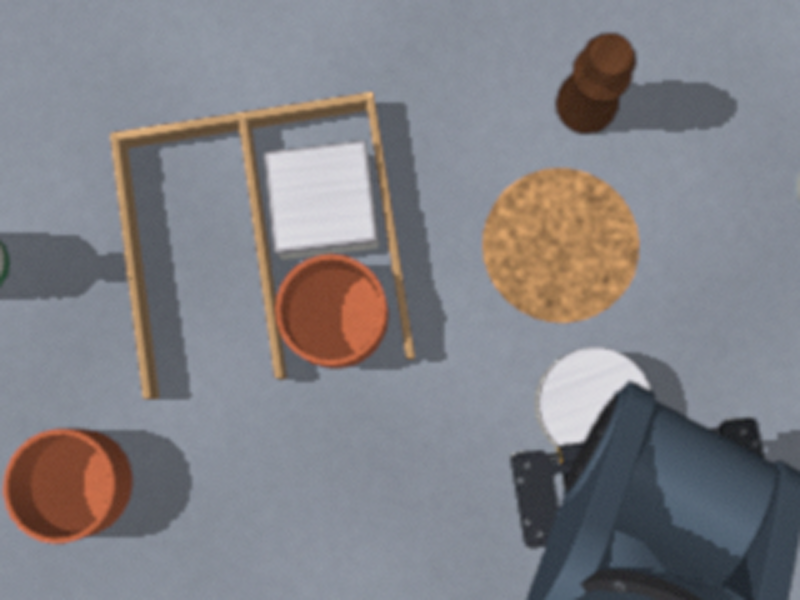

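The tin is out, with its top centred at about crop pixel (594,403), just in front of the mat at (561,245). The right lane is undisturbed and the parked pot is at (65,486).

```bash
python3 - <<'E'
from h import *
o=np.array([607.5,136.]); f=lambda u,v:((u+.5)/2.5-.5+160,(v+.5)/2.5-.5+150)
for n,c,z in [("tin",(594,403),60),("mat",(561,245),0),("potL",(63,486),75),("potR",(332,310),75)]:
    w=px2w("top",f(*c),z); print(n,w.round(1),toframe(w,o,.121).round(1))
E
```

```text
tin [ 460.4 -163.9] [-182.2 -280. ]
mat [ 611.3 -146.6] [ -30.3 -281. ]
potL [395.4 306.4] [-190.   194.7]
potR [546.3  67.8] [-69.  -60.3]
```

>>> tcp_steps --offsets '[{"sy": 2,"sz": 20,"jaw": 0.54},{"sz": 20,"jaw": 0.54},{"sz": 20,"jaw": 0.54},{"sz": 20,"jaw": 0.54},{"sz": 15,"jaw": 0.54},{"jaw": 0.54},{"sx": 5,"jaw": 0.54},{"sx": 5,"jaw": 0.54},{"sx": 4,"jaw": 0.54},{"sx": 5,"jaw": 0.54},{"sx": 7,"jaw": 0.54},{"sx": 9,"jaw": 0.54},{"sx": 10,"jaw": 0.54},{"sx": 10,"jaw": 0.54},{"sx": 10,"jaw": 0.54},{"sx": 10,"jaw": 0.54},{"sx": 10,"jaw": 0.54},{"sx": 10,"jaw": 0.54},{"sx": 10,"jaw": 0.54},{"sx": 10,"jaw": 0.54}]'

```text
t: 20.27
position: [511.1, -157.8, 15.7]
tool_rot: [3.133, 0.226, -0.001]
contact_force: [-6.2, -1.0, 2.7]
grip_width: 0.542
gripper_force: 3.0
```

>>> tcp_steps --offsets '[{"sx": 10,"jaw": 0.54},{"sx": 10,"jaw": 0.54},{"sx": 9,"jaw": 0.54},{"sx": 8,"jaw": 0.54},{"sx": 6,"jaw": 0.54},{"sx": 4,"jaw": 0.54},{"sx": 3,"jaw": 0.54},{"sx": 1,"jaw": 0.54},{"jaw": 0.54}]'

```text
t: 21.02
position: [561.6, -150.7, 15.7]
tool_rot: [3.133, 0.225, -0.0]
contact_force: [-3.7, 0.6, 4.0]
grip_width: 0.538
gripper_force: 2.5
```

```bash
python3 - <<'E'
from h import *
p=r.sense()["position"];print(p,toframe(p[:2],np.array([607.5,136]),.121))
E
```

```text
[ 561.57705492 -150.65933394   15.66124547] [ -80.18837839 -279.02027631]
```

>>> tcp_steps --offsets '[{"sx": -15,"jaw": 0.54},{"sz": -30,"jaw": 0.54},{"sz": -35,"jaw": 0.54},{"sz": -35,"jaw": 0.43},{"jaw": 0.43}]'

```text
t: 21.43
position: [550.1, -153.9, 121.9]
tool_rot: [3.129, 0.225, 0.016]
contact_force: [1.0, -0.8, 0.6]
grip_width: 0.453
gripper_force: 0.0
```

>>> tcp_steps --offsets '[{"sx": -8.9,"sy": -31.8,"jaw": 0.43},{"sx": -8.9,"sy": -31.8,"jaw": 0.43},{"sx": -8.9,"sy": -31.8,"jaw": 0.43},{"sx": -8.9,"sy": -31.8,"jaw": 0.43},{"sx": -8.9,"sy": -31.8,"jaw": 0.43},{"sx": -8.9,"sy": -31.8,"jaw": 0.43},{"sx": -8.9,"sy": -31.8,"jaw": 0.43},{"sx": -8.9,"sy": -31.8,"jaw": 0.43},{"sx": -8.9,"sy": -31.8,"jaw": 0.43},{"sx": -8.9,"sy": -31.8,"jaw": 0.43},{"sx": -8.9,"sy": -31.8,"jaw": 0.43},{"sx": -8.9,"sy": -31.8,"jaw": 0.43},{"sx": -8.9,"sy": -31.8,"jaw": 0.43},{"sx": -8.9,"sy": -31.8,"jaw": 0.43},{"sx": -8.9,"sy": -31.8,"jaw": 0.43},{"drz": -0.12,"jaw": 0.43},{"drz": -0.12,"jaw": 0.43},{"drz": -0.12,"jaw": 0.43},{"drz": -0.12,"jaw": 0.43},{"drz": -0.12,"jaw": 0.43}]'

```text
t: 23.1
position: [346.5, 300.9, 115.3]
tool_rot: [-2.923, -1.15, -0.002]
contact_force: [-0.4, 0.7, -0.4]
grip_width: 0.429
gripper_force: 0.0
```

>>> tcp_steps --offsets '[{"drz": -0.12,"jaw": 0.43},{"drz": -0.12,"jaw": 0.43},{"drz": -0.12,"jaw": 0.43},{"drz": -0.12,"jaw": 0.43},{"drz": -0.12,"jaw": 0.43},{"drz": -0.12,"jaw": 0.43},{"drz": -0.12,"jaw": 0.43},{"drz": -0.131,"jaw": 0.43},{"jaw": 0.43}]'

```text
t: 23.85
position: [346.5, 300.7, 115.2]
tool_rot: [2.056, 2.375, 0.002]
contact_force: [-0.5, 0.5, -0.7]
grip_width: 0.429
gripper_force: 0.0
```

```bash
python3 - <<'E'
from h import *
s=r.sense();p=s["position"];print(toframe(p[:2],np.array([607.5,136]),.121),p,tool([.9927,.1207,0]),s["joint_pos"].round(2))
im=r.grab_frame("top"); cv2.imwrite("pics/t6.png",cv2.resize(im[150:390,140:460,::-1],None,fx=2.5,fy=2.5,interpolation=cv2.INTER_CUBIC))
E
```

```text
[-239.16189963  195.01093424] [346.54796378 300.71707106 115.22448666] [-0.02238527  0.9997598   0.00101442] [0.61 0.34 1.98 0.   0.83 0.47]
```

View pics/t6.png

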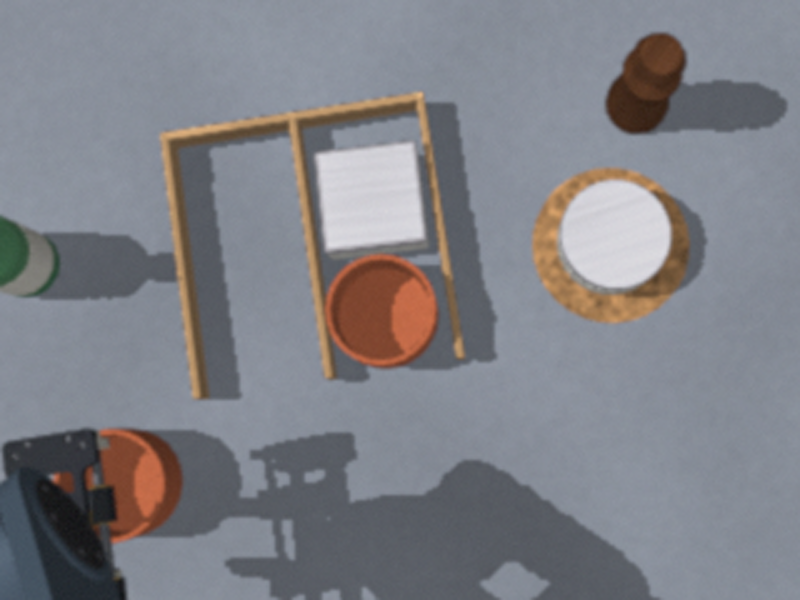

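The tin's top is at (615,235), standing wholly on the mat centred at (611,245). The gripper is over the parked pot's front wall. Now grip it and bring it back.

>>> tcp_steps --offsets '[{"sx": 1,"sy": 2,"drz": 0.02,"jaw": 0.43},{"sz": 22.5,"jaw": 0.43},{"sz": 22.5,"jaw": 0.43},{"sz": 22.5,"jaw": 0.43},{"sz": 22,"jaw": 0.43},{"jaw": 0.43},{"jaw": 0},{"jaw": 0},{"jaw": 0},{"jaw": 0},{"jaw": 0},{"jaw": 0},{"jaw": 0},{"jaw": 0}]' --grip_force 30

```text
t: 25.07
position: [348.5, 301.7, 26.1]
tool_rot: [2.088, 2.347, 0.002]
contact_force: [-0.5, -0.9, 7.7]
grip_width: 0.053
gripper_force: 29.6
```

```bash
python3 - <<'E'
from h import *
p=r.sense()["position"];q=toframe(p[:2],np.array([607.5,136]),.121);d=np.array([-118,61])-q
c,s=np.cos(.121),np.sin(.121);print(q,"y leg",tool([-s*d[1],c*d[1],0]),"x leg",tool([c*d[0],s*d[0],0]))
o=np.array([607.5,136.]); f=lambda u,v:((u+.5)/2.5-.5+140,(v+.5)/2.5-.5+150)
print(px2w("top",f(615,235),60),px2w("top",f(611,245),0))
E
```

```text
[-237.14478512  195.76857722] y leg [-1.34767409e+02  5.56084298e-01 -7.58676348e-02] x leg [4.91551724e-01 1.19143715e+02 1.15950098e-01]
[ 612.05037253 -143.75681317] [ 611.32331738 -146.56495748]
```

>>> tcp_steps --offsets '[{"sx": -6,"jaw": 0},{"sx": -12,"jaw": 0},{"sx": -17,"jaw": 0},{"sx": -20,"jaw": 0},{"sx": -20,"jaw": 0},{"sx": -20,"jaw": 0},{"sx": -18,"jaw": 0},{"sx": -12,"sy": 0.5,"jaw": 0},{"sx": -7.5,"jaw": 0},{"sx": -2.3,"jaw": 0},{"jaw": 0},{"sy": 8,"jaw": 0},{"sy": 12,"jaw": 0},{"sy": 10,"jaw": 0},{"jaw": 0}]' --grip_force 30

```text
t: 26.32
position: [394.4, 171.0, 25.9]
tool_rot: [-2.087, -2.347, 0.001]
contact_force: [-0.0, -0.0, -4.6]
grip_width: 0.051
gripper_force: 29.8
```

```bash
python3 - <<'E'
from h import *
p=r.sense()["position"];print(toframe(p[:2],np.array([607.5,136]),.121))
im=r.grab_frame("top"); cv2.imwrite("pics/t7.png",cv2.resize(im[200:350,180:360,::-1],None,fx=4,fy=4,interpolation=cv2.INTER_CUBIC))
E
```

```text
[-207.28386436   60.47589812]
```

View pics/t7.png

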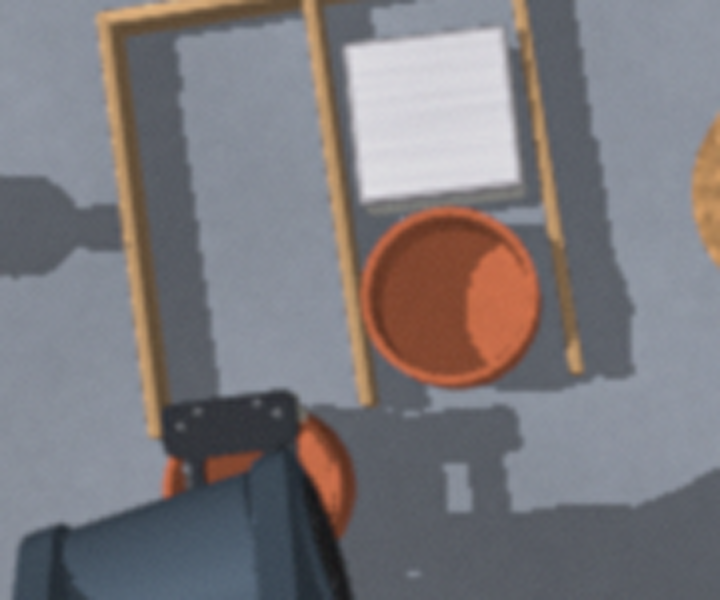

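The pot is at the lane's mouth, with its rim's left edge at about (166,480) and its right side at 355. I check its lateral position before pushing it in.

```bash
python3 - <<'E'
from h import *
o=np.array([607.5,136.]); f=lambda u,v:((u+.5)/4-.5+180,(v+.5)/4-.5+200)
for n,c,z in [("rimL",(166,485),75),("sideR",(355,480),75),("sideR0",(355,480),0),("potR",(452,297),75),("wallL in",(164,405),42),("div",(358,402),42)]:
    print(n,toframe(px2w("top",f(*c),z),o,.121).round(1))
E
```

```text
rimL [-150.7  109.8]
sideR [-162.3    5.7]
sideR0 [-160.9   14.1]
potR [-69.4 -60.5]
wallL in [-104.6  112.6]
div [-118.2    2.3]
```

>>> tcp_steps --offsets '[{"sy": 6,"jaw": 0},{"sy": 9,"jaw": 0},{"sy": 10,"jaw": 0},{"sy": 10,"jaw": 0}]' --grip_force 30

```text
t: 26.7
position: [426.8, 174.8, 25.7]
tool_rot: [-2.085, -2.346, 0.006]
contact_force: [-12.3, -0.5, 13.2]
grip_width: 0.054
gripper_force: 30.0
```

>>> tcp_steps --offsets '[{"sy": 10,"jaw": 0},{"sy": 10,"jaw": 0},{"sy": 10,"jaw": 0},{"sy": 10,"jaw": 0},{"sy": 7,"jaw": 0},{"sy": 5,"jaw": 0},{"sy": 2,"jaw": 0},{"jaw": 0}]' --grip_force 30

```text
t: 27.37
position: [481.7, 181.3, 25.7]
tool_rot: [-2.087, -2.347, 0.003]
contact_force: [-7.1, -0.7, 8.7]
grip_width: 0.055
gripper_force: 29.9
```

```bash
python3 - <<'E'
from h import *
p=r.sense()["position"];print(toframe(p[:2],np.array([607.5,136]),.121))
E
```

```text
[-119.44940715   60.17811444]
```

>>> tcp_steps --offsets '[{"jaw": 0.3},{"jaw": 0.43},{"jaw": 0.43},{"jaw": 0.43},{"jaw": 0.43},{"sz": -15,"jaw": 0.43},{"sz": -30,"jaw": 0.43},{"sz": -30,"jaw": 0.43},{"sz": -30,"jaw": 0.43},{"sy": -30,"sz": -10,"jaw": 0.43},{"sy": -35,"jaw": 0.43},{"sy": -35,"jaw": 0.43},{"sy": -35,"jaw": 0.43},{"sy": -20,"jaw": 0.43},{"jaw": 0.43},{"jaw": 0.43}]'

```text
t: 28.7
position: [328.6, 163.6, 140.9]
tool_rot: [2.087, 2.348, 0.002]
contact_force: [-0.9, 0.0, -0.3]
grip_width: 0.436
gripper_force: 0.0
```

```bash
python3 - <<'E'
from h import *
im=r.grab_frame("top"); cv2.imwrite("pics/t8.png",cv2.resize(im[165:325,190:430,::-1],None,fx=3.3,fy=3.3,interpolation=cv2.INTER_CUBIC))
E
```

```text
(no output)
```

View pics/t8.png

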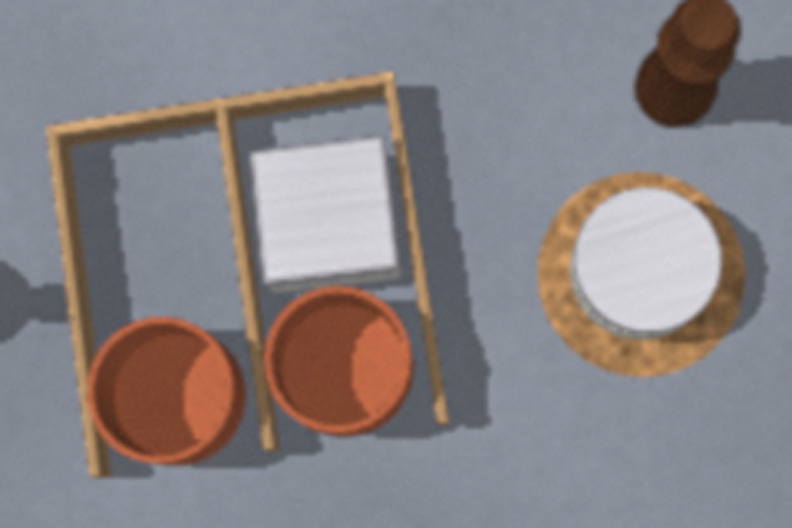

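The left pot is back within about 4 mm of where it stood, level with the mouth (rim 317–464 rows against 317–465 before). The tin stands wholly on the mat and everything else is unmoved, so I hand in.

```bash
python3 -c "
from workcell import r
print(r.finish_job())"
```

```text
the job is handed in; nothing more can be done
None
```

I handed the job in at about 29 s; no verdict came back. In the last picture the round tin stands wholly on the cork mat, about 3 mm off centre, the left pot is back in its lane within about 4 mm of its starting place and level with the mouth, and the right lane and mill look undisturbed. The bottle and jar were outside that last view, but the arm never went near them.

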